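Seat a cartridge under the leaf spring of its dock

TASK

Seat the flat grey cartridge in its dock: with your fingertips press down hard on the ribbed area behind its raised thumb stop, so that it and the sprung bed under it sink, and keep pressing while you slide it forward under the gate bar and its leaf spring until it is fully home against the end stop. Then let go and move clear. Only press and push it, never lift it out of the channel, and leave the jar, the spool and the small USB meter beside the dock where they are.

Things in the scene. Friction and masses are not known exactly. Their poses are not given: they have to be found in the camera images.
- dock: Fixed metal dock, 227 x 98 mm, with a straight open-topped channel. Origin on the bench top, midway across the channel, directly below the gate bar. x: along the channel, the way the cartridge is slid; y: left across it; z up. Spans x -165 to +62 mm. Channel 63 mm wide between side rails 32 mm high.
- dock_gate (a point): Middle of the gate bar's underside, 37 mm above the bench. The aluminium bar crosses the channel (12 mm wide along x, -6 to +6 mm from this point, top 53 mm high) on two posts at y +-37 mm, up to 61 mm high with their screws. Axes as the dock's.
- dock_stop (a point): Middle of the end stop's near face, 48 mm past the gate bar's middle, 35 mm above the bench (block top 45 mm). Axes as the dock's.
- dock_bed (a joint): Sprung bed (grey plate), floor of the channel under the cartridge; stays level. Value: m pressed down, 0 at rest (its top 26 mm above the bench) to 0.009 (stop). Needs about 5 N to start plus 1.2 N per mm (11 N at 5 mm, 16 N at 9 mm). 5 mm only just lets the cartridge under the bar; 7 to 8 mm gives 2 to 3 mm clearance. Let go under the bar, it rises and clamps the cartridge to it (about 0.005).
- dock_leaf (a joint): Steel leaf spring, 34 mm wide, on the far side of the gate bar, sloping down to a bead 36 mm past the bar's middle, its underside 30 mm above the bench when free. Value: rad, 0 hanging free, growing as its end is lifted; about 0.1 with the pressed-down cartridge under it, 0.2 when home and released. Pushes down on the cartridge with about 2 to 4 N.
- cartridge_press (a point): Centre of the press area on top of the loose cartridge (plastic block 110 x 60 x 16 mm, 0.15 kg, its top 42 mm above the bench at rest). x: toward the nose. The area reaches from -21 mm (rear edge) to +19 mm along x, 60 mm wide; at +19 mm stands the thumb stop, a rib 8 thick, 44 wide, 10 mm high, to push against. Home: 89 mm short of the end stop, 41 mm short of the gate bar's middle.
- cartridge_nose (a point): Middle of the cartridge's front face, 8 mm above its underside; x forward. At the start 15 to 45 mm short of the gate bar's middle; home, it touches the end stop.
- flux_jar: Bystander: small round jar with black lid, 52 mm diameter, 33 mm high, standing beside the dock; origin at the centre of its underside.
- solder_spool: Bystander: solder spool with yellow flanges, 60 mm diameter, 40 mm high, standing beside the dock; origin at the centre of its underside.
- usb_meter: Bystander: small black USB meter, 30 x 79 x 13 mm, lying beside the dock; origin at its underside, y along its length.
Not all that is in view belongs to the job. Leave any yellow look-alike of the dock alone. There is more than one size of the part that bears cartridge_press; the job needs the larger.

How it is judged:
By the outcome, as a careful person would: the job done as asked, in the order asked, and still so for the second after the job is handed in, with the robot touching nothing.
It also fails if it takes over 38 s, if anything falls off the work surface, if the arm or the gripper's body presses on something with over 40 N, if the wrist force passes 120 N, or if a joint passes its speed limit or range.

ROBOT

A 7-joint arm with a two-finger parallel gripper is mounted at the origin on a cart in front of the work surface, level with it; the furniture and walls round the work are solid. World frame = base frame: x ahead of the robot, y to its left, z up, the work surface at z = 0. Lengths are in m, angles in rad, forces in N, time in s.
With the tool pointing down it reaches from about 0.425 to 0.875 m from the base axis. Payload 4.7 kg.
Tool frame: the origin (TCP) lies midway between the tips of the shut fingers; the grasp point (between the pads) lies 19 mm behind it (ctrl.grip_depth is the distance from the TCP to the grasp point, in m); z points along the fingers, y is the direction in which the jaws open and shut (so a half turn about z gives the same grasp; the last joint's range is limited). The gripper opens to 87 mm and grips with 3 to 60 N. Pads are 19 mm wide; open, the fingers measure 117 mm over their backs; the gripper's body (75 mm by 190 mm) begins 51 mm behind the grasp point.
Start: joints at [1.264, 0.321, -0.07, 1.45, 0.023, 1.371, -0.057], TCP at [0.205, -0.617, 0.223] pointing down, gripper open.
Joint ranges: [-2.86, 2.86], [-0.3, 2.09], [-1.38, 1.24], [0.06, 2.45], [-1.56, 4.7], [0.09, 2.05], [-2.69, 2.69]. Speed limits (rad/s): [2.57, 2.57, 3.14, 3.14, 3.14, 3.14, 3.14].

INTERFACE

Orientations are given as a rotation vector (axis times angle).
In Python, from bench import ctrl gives the robot as it stands. The module is installed in compiled form; this text tells all that it offers.
- The arm moves only by the shell command python3 -m inch 'ROWS' [FORCE]. ROWS is JSON, a list of rows, each a list of 5 numbers: the opening, from -1 (shut) to 1 (fully open), so that 0 is half open, then the shift along the tool's x, y, z in mm, then the turn about the tool's z in rad. In form: [[fingers, tx, ty, tz, twist], ...]. A call has 1 to 5 rows; each row shifts and turns the pose as measured when the row begins, along the tool's axes as they then stand; what a row does not reach is not made up. A row lasts 1/8 s, in which the tool goes at most 62.5 mm and 10.7 degrees, less where a joint would pass 70% of its speed; a pose out of reach is approached as far as the arm can. A call is refused whole if a number of a shift passes 62.5 or a number of a turn 0.188, either way. A call with a gripper value outside its range is refused whole. The fingers move at their own pace and stop on an object; FORCE is the grip in N (left out, the last holds). Time passes only in rows, so rows that do not move let the fingers close. It gives the time, the measured TCP pose, the force and the opening at its end, in the units of the state.
- ctrl.get_state(): the state, without advancing time (a new reading comes with each control period).
- ctrl.get_image(name): name is "scene" or "top" or "wrist"; returns a dict with "color" (400x640x3 uint8, red, green, blue), "range_z" (400x640 float32, m along the optical axis (not along the pixel's ray), 0 where there is no reading), "K" (3x3 intrinsics, pixels), "R" (3x3) and "t" (3): a world point X has camera coordinates R X + t. Camera axes: x right, y down, z forward; pixel columns grow to the right and rows downward; lengths in m; the calibration is good to about 2 mm. A picture is of the moment at which its call begins.
- ctrl.close_job(): hands the job in, once; it reports no verdict.
The state is a dict: "time": time; "joint_positions": joint angles; "qd": joint speeds; "joint_torque": joint torques, N m; "position": TCP position; "tool_rot": TCP orientation; "ft_force": force on the tool from outside, world axes, zero at the start; "torque": the same for the moment, N m; "grip_width": opening from 0.0 (shut) to 1.0 (fully open).
Only numpy, scipy, OpenCV 4.12 (cv2) and the standard library are available. Lean on these libraries where they do the work, as an engineer would, in place of code of your own. Each camera call takes 0.05 s, during which the arm holds its last target. There are 200 camera calls.

## Working session

There is one attempt and no reset: what is moved stays moved. The work goes in short steps, Python scripts to look and compute and a shell command to move; the robot and the scene stay as the last step left them, time stands still between calls to the robot, and variables do not carry over. Pictures are saved under pics/ and viewed, about 8 in all and at most 12, crops included, and the job is handed in when it is done.

```bash
mkdir -p pics
cat > h.py <<'E'
import numpy as np, cv2
from bench import ctrl
def grab(n,tag):
    d=ctrl.get_image(n); cv2.imwrite(f'pics/{tag}.png',d['color'][:,:,::-1]); np.savez(f'pics/{tag}.npz',**d); return d
def pt(d,u,v):
    z=np.median([q for q in d['range_z'][v-1:v+2,u-1:u+2].ravel() if q>0] or [0])
    c=np.linalg.inv(d['K'])@[u,v,1]*z
    return d['R'].T@(c-d['t'])
E
python3 - <<'E'
from h import *
a=grab('top','top0'); b=grab('scene','scene0')
s=ctrl.get_state(); print(s['position'],s['tool_rot'],s['ft_force'],s['time'])
E
```

```text
[ 0.20476817 -0.61638006  0.22159833] [-3.09960938e+00 -5.01573706e-01  5.96986021e-04] [-0.16984015 -0.00994372 -0.07908203] 0.1
```

View pics/top0.png

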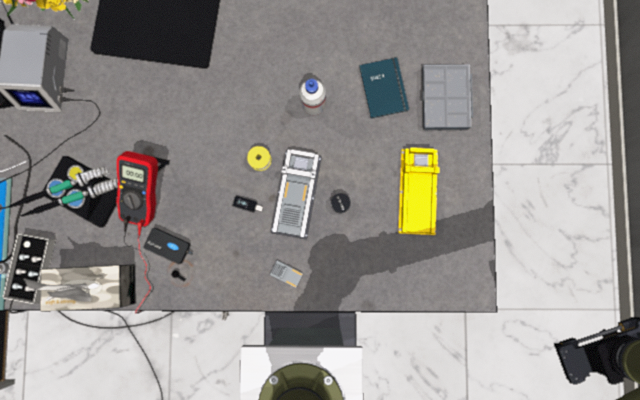

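View pics/scene0.png

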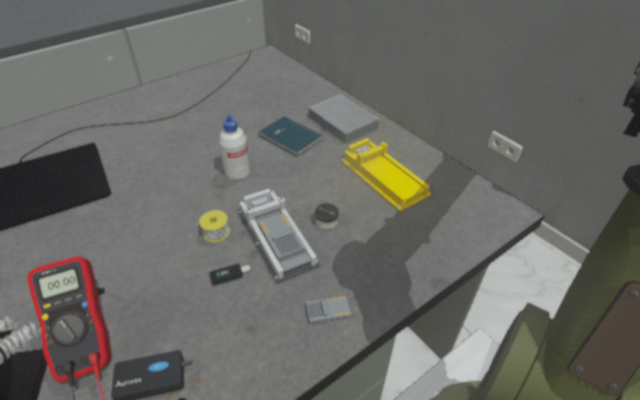

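The top view shows the dock at about (296,193) with its gate at the far end, around row 160. The small cartridge is loose at (287,273), and the yellow look-alike is at (419,190). Next I'll measure the dock in both views.

Run:
```python
import numpy as np,cv2
from h import pt
d=dict(np.load('pics/top0.npz')); s=dict(np.load('pics/scene0.npz'))
a=cv2.resize(d['color'][140:245,250:360],None,fx=5,fy=5,interpolation=cv2.INTER_CUBIC)
b=cv2.resize(s['color'][180:290,190:350],None,fx=5,fy=5,interpolation=cv2.INTER_CUBIC)
cv2.imwrite('pics/tcrop.png',a[:,:,::-1]);cv2.imwrite('pics/scrop.png',b[:,:,::-1])
for n,u,v in [('spool',259,157),('jar',341,202),('ctr',292,215),('meter',245,204)]: print(n,pt(d,u,v).round(4))
# points of dock (z>0.012) near
for nm,q in(('top',d),('scene',s)):
    v,u=np.mgrid[0:400,0:640]; z=q['range_z']
    c=np.stack([u,v,np.ones_like(u)],-1)@np.linalg.inv(q['K']).T*z[...,None]
    P=((c-q['t'])@q['R'])[z>0]
    m=(P[:,2]>.02)&(P[:,2]<.07)&(P[:,0]>.35)&(P[:,0]<.9)&(abs(P[:,1]-.02)<.12)
    P=P[m]; 
    # keep the biggest cluster via image
    o=P.mean(0); g=((P[:,:2]-o[:2])/.003).round().astype(int)
    im=np.zeros((400,400),np.uint8); im[g[:,0]+200,g[:,1]+200]=255
    im=cv2.morphologyEx(im,cv2.MORPH_CLOSE,np.ones((3,3)))
    n,l,st,ce=cv2.connectedComponentsWithStats(im); 
    k=1+st[1:,4].argmax(); p=np.argwhere(l==k).astype(np.float32)
    r=cv2.minAreaRect(p); print(nm,np.array(r[0])*.003-.6+o[:2],np.array(r[1])*.003,r[2])
```

```text
spool [0.649  0.1167 0.0079]
jar [ 0.525  -0.1023  0.0349]
ctr [0.4903 0.0244 0.0421]
meter [0.5216 0.1513 0.014 ]
top [0.54912908 0.0169204 ] [0.08637896 0.21942616] 79.91940307617188
scene [0.55128896 0.01751833] [0.08789803 0.22244371] 80.13418579101562
```

View pics/tcrop.png

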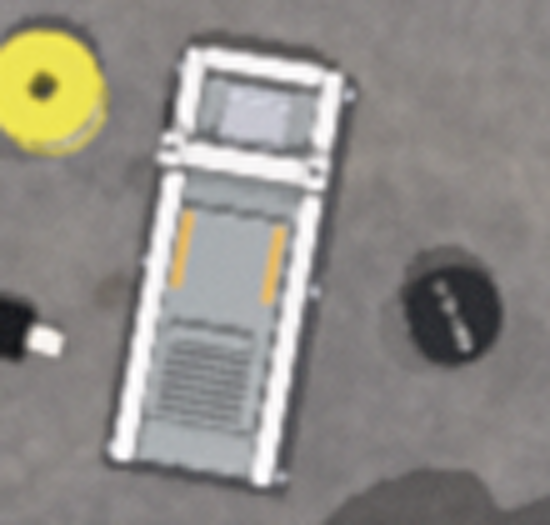

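```bash
cat >> h.py <<'E'
def ray(d,u,v,z):
    r=d['R'].T@(np.linalg.inv(d['K'])@[u,v,1]); o=-d['R'].T@d['t']
    return o+r*(z-o[2])/r[2]
E
python3 - <<'E'
from h import *
d=dict(np.load('pics/top0.npz'))
f=lambda x,y,z:ray(d,x/5+249.6,y/5+139.6,z)
yaw=np.radians(-10); e=np.array([np.cos(yaw),np.sin(yaw)]); n=np.array([-e[1],e[0]])
G=np.array([.550,.0172])+.0515*e; print('gate',G)
for nm,x,y,z in [('gatebar',243,166,.053),('screwL',170,146,.06),('screwR',315,174,.06),('ribs',207,382,.042),('thumb',212,325,.052),('nose',240,208,.042),('railLnear',122,452,.032),('railRnear',264,478,.032)]:
    p=f(x,y,z)[:2]; print(nm,p.round(4),'dock',((p-G)@e).round(4),((p-G)@n).round(4))
E
python3 -m inch '[[-1,0,0,0,0.165],[-1,0,0,0,0.165],[-1,0,0,0,0.165]]' 20
```

```text
gate [0.6007176  0.00825712]
gatebar [0.5987 0.0085] dock -0.002 -0.0001
screwL [0.6079 0.0457] dock 0.0006 0.0382
screwR [ 0.5934 -0.0289] dock -0.0007 -0.0379
ribs [0.4877 0.027 ] dock -0.1146 -0.0012
thumb [0.5163 0.0239] dock -0.0859 0.0008
nose [0.5785 0.0106] dock -0.0223 -0.0016
railLnear [0.4519 0.0716] dock -0.1576 0.0366
railRnear [ 0.4386 -0.0023] dock -0.1578 -0.0385
time: 0.48
position: [0.2043, -0.6154, 0.2194]
tool_rot: [-3.122, 0.297, 0.004]
ft_force: [0.9, 0.1, 0.5]
grip_width: 0.746
```

View pics/scrop.png

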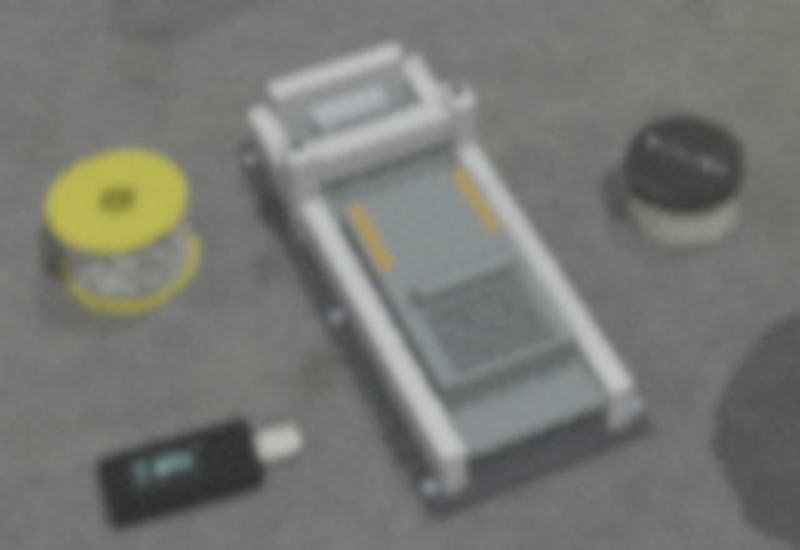

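The scene view agrees: spool and meter on the left, jar on the right, and the cartridge lying in the channel just short of the gate. Now moving over the press area.

```bash
python3 -m inch '[[-1,25,-50,0,0],[-1,25,-50,0,0],[-1,25,-50,0,0],[-1,20,-50,0,0],[-1,20,-50,0,0]]' >/dev/null
python3 -m inch '[[-1,10,-50,0,0],[-1,10,-50,0,0],[-1,10,-50,0,0],[-1,5,-50,0,0],[-1,5,-50,0,0]]'
python3 -c "
from bench import ctrl;print(ctrl.get_state()['joint_positions'])"
```

```text
time: 1.72
position: [0.4558, -0.1424, 0.2161]
tool_rot: [-3.118, 0.313, 0.013]
ft_force: [0.6, -0.6, -0.3]
grip_width: 0.002
[ 0.68286573 -0.02042199 -0.42230594  1.85062844 -0.01504991  1.318997
 -1.5063062 ]
```

```bash
python3 -m inch '[[-1,2,-48,0,0],[-1,2,-48,0,0],[-1,2,-48,10,0],[-1,2,-35,40,-0.01],[-1,0,0,20,0]]'
python3 - <<'E'
from h import *
s=ctrl.get_state(); print(s['joint_positions'],s['tool_rot'],s['position'])
d=grab('wrist','w1')
G=np.array([.6007,.0083]);yaw=-.185;e=np.array([np.cos(yaw),np.sin(yaw)]);n=np.array([-e[1],e[0]])
im=d['color'][:,:,::-1].copy()
def proj(x,y,z):
    p=d['K']@(d['R']@np.append(G+e*x+n*y,z)+d['t']); return tuple(int(round(v)) for v in p[:2]/p[2])
for q in [(-.165,.0315,.032),(-.165,-.0315,.032),(-.01,.0315,.032),(-.01,-.0315,.032),(-.006,0,.053),(.006,0,.053),(0,.037,.061),(0,-.037,.061),(.048,0,.045)]: cv2.circle(im,proj(*q),3,(0,0,255),1)
cv2.imwrite('pics/w1o.png',im)
E
```

```text
time: 2.35
position: [0.5003, 0.0432, 0.1466]
tool_rot: [-3.12, 0.285, 0.006]
ft_force: [-0.3, -1.1, 0.7]
grip_width: 0.002
[ 0.4707744   0.10040999 -0.6306801   1.88878022  0.05391502  1.17397999
 -1.93138284] [-3.11992187  0.28490268  0.00641836] [0.50027927 0.04315457 0.14657117]
```

View pics/w1o.png

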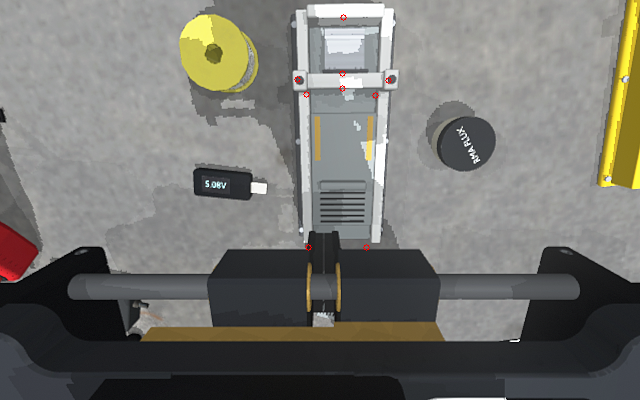

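Run:
```python
from h import *
d=dict(np.load('pics/w1.npz')); z=d['range_z']
v,u=np.mgrid[0:400,0:640]
P=((np.stack([u,v,np.ones_like(u)],-1)@np.linalg.inv(d['K']).T*z[...,None])-d['t'])@d['R']
G=np.array([.6007,.0083]);yaw=-.185;e=np.array([np.cos(yaw),np.sin(yaw)]);n=np.array([-e[1],e[0]])
Q=np.stack([(P[...,:2]-G)@e,(P[...,:2]-G)@n,P[...,2]],-1)
for r in list(range(90,240,12)):
    g=[(c,)+tuple((Q[r,c]*1000).round(0).astype(int)) for c in range(294,394,4) if z[r,c]>0]
    print(r,[(a,y,h) for a,x,y,h in g][::2],'x',g[12][1] if len(g)>12 else '')
c=335
print([(r,*(Q[r,c]*1000).round(0).astype(int)) for r in range(60,240,5) if z[r,c]>0])
im=cv2.resize(d['color'][60:250,280:400],None,fx=3.1,fy=3.1,interpolation=cv2.INTER_CUBIC); cv2.imwrite('pics/w1c.png',im[:,:,::-1])
```

```text
90 [(294, np.int64(40), np.int64(57)), (302, np.int64(33), np.int64(57)), (310, np.int64(29), np.int64(13)), (318, np.int64(21), np.int64(25)), (326, np.int64(13), np.int64(25)), (334, np.int64(6), np.int64(25)), (342, np.int64(-2), np.int64(27)), (350, np.int64(-9), np.int64(25)), (358, np.int64(-17), np.int64(26)), (366, np.int64(-24), np.int64(25)), (374, np.int64(-32), np.int64(26)), (382, np.int64(-35), np.int64(46)), (390, np.int64(-40), np.int64(55))] x -6
102 [(294, np.int64(45), np.int64(6)), (302, np.int64(35), np.int64(32)), (310, np.int64(29), np.int64(18)), (318, np.int64(21), np.int64(25)), (326, np.int64(13), np.int64(25)), (334, np.int64(6), np.int64(27)), (342, np.int64(-2), np.int64(25)), (350, np.int64(-10), np.int64(26)), (358, np.int64(-17), np.int64(25)), (366, np.int64(-25), np.int64(26)), (374, np.int64(-32), np.int64(26)), (382, np.int64(-38), np.int64(33)), (390, np.int64(-51), np.int64(7))] x -16
114 [(294, np.int64(46), np.int64(5)), (302, np.int64(35), np.int64(31)), (310, np.int64(28), np.int64(22)), (318, np.int64(20), np.int64(41)), (326, np.int64(13),
[... 6056 characters left out ...]
42)), (170, np.int64(-78), np.int64(4), np.int64(42)), (175, np.int64(-83), np.int64(4), np.int64(41)), (180, np.int64(-88), np.int64(4), np.int64(41)), (185, np.int64(-90), np.int64(4), np.int64(52)), (190, np.int64(-95), np.int64(4), np.int64(52)), (195, np.int64(-103), np.int64(4), np.int64(42)), (200, np.int64(-109), np.int64(3), np.int64(40)), (205, np.int64(-114), np.int64(3), np.int64(42)), (210, np.int64(-119), np.int64(3), np.int64(42)), (215, np.int64(-124), np.int64(3), np.int64(41)), (220, np.int64(-129), np.int64(3), np.int64(43)), (225, np.int64(-135), np.int64(3), np.int64(41)), (230, np.int64(-148), np.int64(2), np.int64(26)), (235, np.int64(-94), np.int64(7), np.int64(153))]
```

View pics/w1c.png

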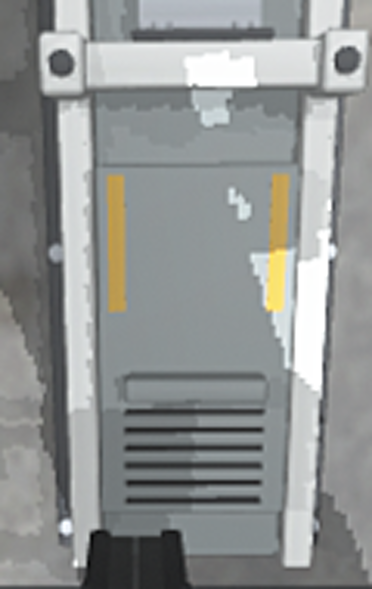

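The wrist view matches the dock model, with the gate at row 80 and the channel running down column 343. The cartridge top is 42 mm high, its nose is about 27 mm short of the gate, and the thumb stop's rear face is at about -98 mm. Going down above the ribs.

```bash
python3 -m inch '[[-1,-4,10,20,0],[-1,-2,7,30,0],[-1,-1,2,25,0],[-1,0,0,10,0],[-1,0,0,0,0]]'
```

```text
time: 3.02
position: [0.488, 0.0225, 0.0582]
tool_rot: [-3.121, 0.292, 0.012]
ft_force: [-0.2, -0.7, 0.1]
grip_width: 0.006
```

```bash
python3 -m inch '[[-1,1,-3,6,0],[-1,0,0,6,0],[-1,0,0,5,0]]'; python3 -m inch '[[-1,0,0,4,0],[-1,0,0,4,0]]'
```

```text
time: 3.4
position: [0.4919, 0.0258, 0.0428]
tool_rot: [-3.121, 0.292, 0.004]
ft_force: [-0.8, 0.5, 0.9]
grip_width: 0.004
time: 3.65
position: [0.4919, 0.0258, 0.0355]
tool_rot: [-3.122, 0.292, 0.005]
ft_force: [-3.0, -0.9, 10.4]
grip_width: 0.004
```

```bash
python3 -m inch '[[-1,0,0,1.5,0],[-1,0,0,1,0]]'; python3 -m inch '[[-1,0,0,0.5,0],[-1,2,0,0.5,0]]'
```

```text
time: 3.9
position: [0.4919, 0.0258, 0.0348]
tool_rot: [-3.123, 0.292, 0.006]
ft_force: [-4.2, -0.7, 10.8]
grip_width: 0.004
time: 4.15
position: [0.4929, 0.0257, 0.0354]
tool_rot: [-3.125, 0.292, 0.011]
ft_force: [-5.4, 0.4, 9.6]
grip_width: 0.008
```

```bash
python3 -m inch '[[-1,0,0,3,0],[-1,0,0,3,0]]'; python3 -m inch '[[-1,3,0,3,0],[-1,3,0,3,0]]'
python3 - <<'E'
from h import *
d=grab('wrist','w2'); im=cv2.resize(d['color'][50:260,260:420],None,fx=3,fy=2.8,interpolation=cv2.INTER_CUBIC); cv2.imwrite('pics/w2c.png',im[:,:,::-1])
print(ctrl.get_state()['joint_positions'])
E
```

```text
time: 4.4
position: [0.4932, 0.0258, 0.033]
tool_rot: [-3.127, 0.292, 0.012]
ft_force: [-11.4, 0.1, 31.7]
grip_width: 0.007
time: 4.65
position: [0.4933, 0.0257, 0.0329]
tool_rot: [3.123, -0.291, -0.036]
ft_force: [-19.0, 0.3, 37.7]
grip_width: 0.008
[ 0.44178861  0.24657468 -0.59959883  1.99779622  0.1674643   0.96946439
 -1.99910919]
```

View pics/w2c.png

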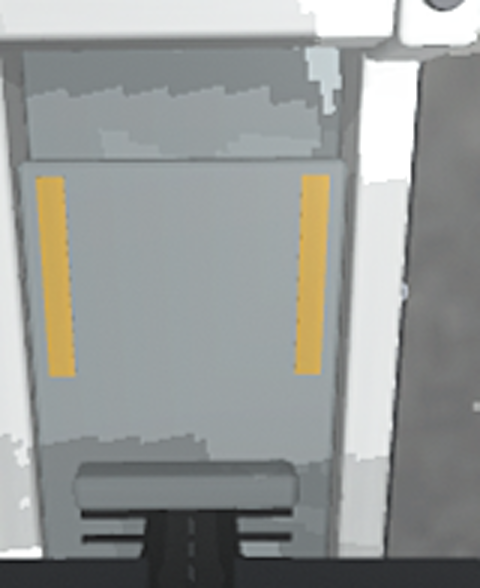

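The fingertips are centred just behind the thumb stop, and the bed is bottomed at about 38 N, which makes too much friction. I'll ease off to about 15 N and push harder along x.

```bash
python3 -m inch '[[-1,0,0,0,0],[-1,3,0,0.5,0]]'; python3 -m inch '[[-1,5,0,1.5,0],[-1,5,0,1.5,0]]'
```

```text
time: 4.95
position: [0.4953, 0.0256, 0.0353]
tool_rot: [3.12, -0.29, -0.04]
ft_force: [-5.5, 0.8, 8.8]
grip_width: 0.004
time: 5.2
position: [0.5027, 0.0248, 0.0339]
tool_rot: [3.119, -0.289, -0.048]
ft_force: [-7.0, 0.4, 12.6]
grip_width: 0.008
```

```bash
python3 -m inch '[[-1,5,0,1.5,0],[-1,5,0,1.6,0],[-1,5,0,1.6,0]]'; python3 -m inch '[[-1,5,0,1.6,0],[-1,5,0,1.6,0]]'
python3 - <<'E'
from h import *
d=grab('wrist','w3'); im=cv2.resize(d['color'][30:260,260:420],None,fx=3,fy=2.5,interpolation=cv2.INTER_CUBIC); cv2.imwrite('pics/w3c.png',im[:,:,::-1])
E
```

```text
time: 5.58
position: [0.5096, 0.0237, 0.0334]
tool_rot: [3.113, -0.287, -0.078]
ft_force: [-13.3, 0.1, 25.2]
grip_width: 0.011
time: 5.82
position: [0.5133, 0.0231, 0.0335]
tool_rot: [3.108, -0.285, -0.101]
ft_force: [-14.3, 0.9, 23.3]
grip_width: 0.002
```

View pics/w3c.png

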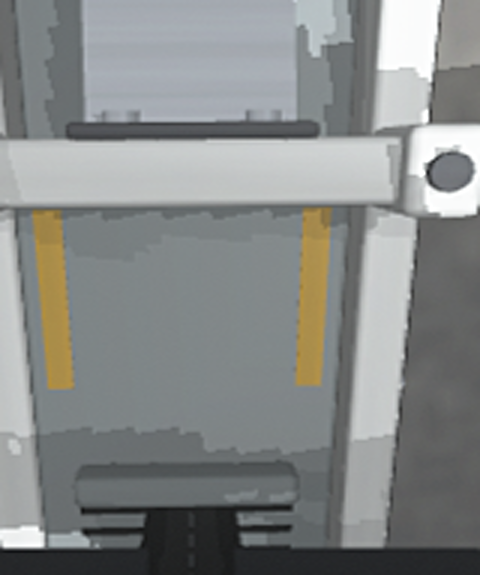

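The nose is now under the bar and the cartridge has moved about 20 mm. The tool is tilting slowly forward, so I'll take longer x steps with less pressing.

```bash
python3 -m inch '[[-1,8,0,0.7,0],[-1,8,0,0.7,0]]'; python3 -m inch '[[-1,8,0,0.7,0],[-1,8,0,0.7,0]]'
```

```text
time: 6.12
position: [0.5247, 0.0211, 0.0338]
tool_rot: [3.105, -0.284, -0.117]
ft_force: [-8.8, -0.0, 15.2]
grip_width: 0.004
time: 6.38
position: [0.5359, 0.0192, 0.0338]
tool_rot: [3.101, -0.282, -0.134]
ft_force: [-9.6, 1.1, 16.4]
grip_width: 0.009
```

```bash
python3 -m inch '[[-1,8,0,0.6,0],[-1,8,0,0.6,0]]'; python3 -m inch '[[-1,8,0,0.6,0],[-1,8,0,0.6,0]]'
```

```text
time: 6.62
position: [0.5471, 0.0172, 0.034]
tool_rot: [3.098, -0.281, -0.151]
ft_force: [-9.2, 0.5, 16.2]
grip_width: 0.003
time: 6.88
position: [0.5541, 0.0161, 0.0339]
tool_rot: [3.093, -0.279, -0.183]
ft_force: [-23.5, 2.0, 27.1]
grip_width: 0.004
```

```bash
python3 -m inch '[[-1,7,0,0.5,0],[-1,7,0,0.5,0]]'
python3 - <<'E'
from h import *
d=grab('wrist','w4'); im=cv2.resize(d['color'][0:260,260:420],None,fx=3,fy=2.3,interpolation=cv2.INTER_CUBIC); cv2.imwrite('pics/w4c.png',im[:,:,::-1])
E
```

```text
time: 7.12
position: [0.554, 0.0161, 0.0343]
tool_rot: [3.085, -0.275, -0.231]
ft_force: [-18.9, 1.3, 22.9]
grip_width: 0.003
```

View pics/w4c.png

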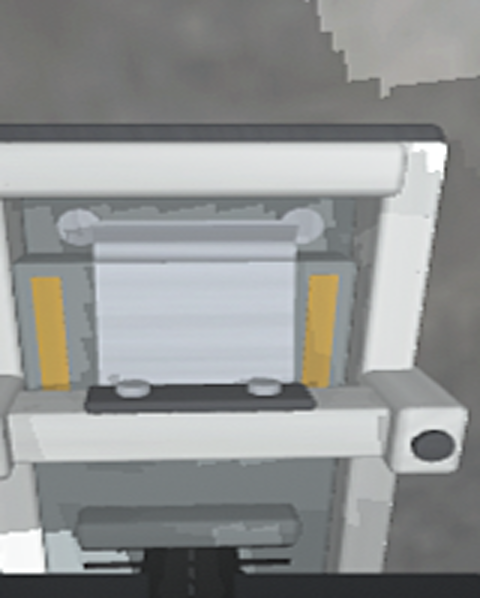

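The nose has reached the leaf's bead and is held there. The tilt has put the front edge of the fingers on the bed's stop, which adds friction, so I'll push harder along x with less downward command.

```bash
python3 -m inch '[[-1,11,0,-1.2,0],[-1,12,0,-1,0]]'
```

```text
time: 7.42
position: [0.5569, 0.0155, 0.0348]
tool_rot: [3.074, -0.269, -0.3]
ft_force: [-14.9, 0.5, 21.0]
grip_width: 0.003
```

```bash
python3 -m inch '[[-1,12,0,-1.8,0],[-1,12,0,-1.4,0]]'
```

```text
time: 7.68
position: [0.5679, 0.0135, 0.0351]
tool_rot: [3.066, -0.265, -0.346]
ft_force: [-29.4, 3.3, 24.0]
grip_width: 0.004
```

Run:
```python
from h import *
d=grab('wrist','w5'); im=cv2.resize(d['color'][0:260,260:420],None,fx=3,fy=2.3,interpolation=cv2.INTER_CUBIC)
e=grab('top','top5'); im2=cv2.resize(e['color'][140:245,250:360],(300,598),interpolation=cv2.INTER_CUBIC)
im2=cv2.resize(e['color'][140:245,260:340],(320,420),interpolation=cv2.INTER_CUBIC); im2=cv2.copyMakeBorder(im2,0,178,0,0,0)
cv2.imwrite('pics/w5c.png',np.hstack([im,im2])[:,:,::-1])
```

```text
(no output)
```

View pics/w5c.png

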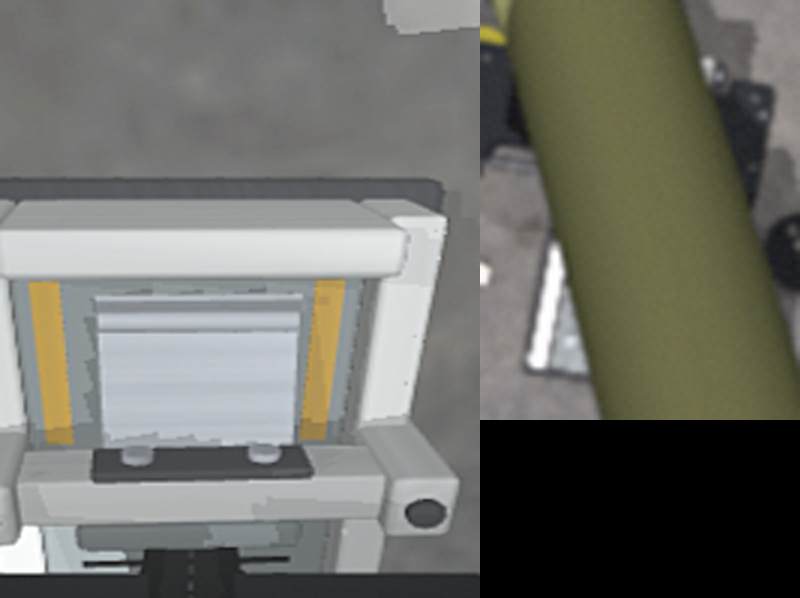

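The leaf is now riding on the cartridge, and the cartridge's nose is at or very near the end-stop face (row 278). One more push will confirm.

```bash
python3 -m inch '[[-1,12,0,-1.6,0],[-1,13,0,-1.8,0]]'
```

```text
time: 8.02
position: [0.5678, 0.0135, 0.0357]
tool_rot: [3.049, -0.257, -0.434]
ft_force: [-30.4, 1.6, 25.7]
grip_width: 0.007
```

The TCP did not move under 30 N of forward push, and total travel was about 75 mm, which matches home. Releasing straight up.

```bash
python3 -m inch '[[-1,0,0,-1,0],[-1,-1,0,-5,0],[-1,-2,0,-8,0],[-1,-8,0,-25,0],[-1,-12,0,-40,0]]'
python3 -m inch '[[-1,-12,0,-40,0],[-1,-30,0,-30,0],[-1,-50,0,0,0],[-1,-40,0,0,0],[-1,0,0,0,0]]'
python3 - <<'E'
from h import *
d=grab('wrist','w6');e=grab('scene','scene6'); 
im2=cv2.resize(e['color'][170:290,190:350],(480,400),interpolation=cv2.INTER_CUBIC)
im=cv2.resize(d['color'][:,220:460],(320,400)) 
cv2.imwrite('pics/w6c.png',np.hstack([im,im2])[:,:,::-1])
E
```

```text
time: 8.65
position: [0.5648, 0.0193, 0.117]
tool_rot: [3.045, -0.256, -0.45]
ft_force: [0.8, -0.5, 0.1]
grip_width: 0.005
time: 9.28
position: [0.4613, 0.0457, 0.2281]
tool_rot: [3.05, -0.257, -0.433]
ft_force: [0.6, -1.2, 0.2]
grip_width: 0.004
```

View pics/w6c.png

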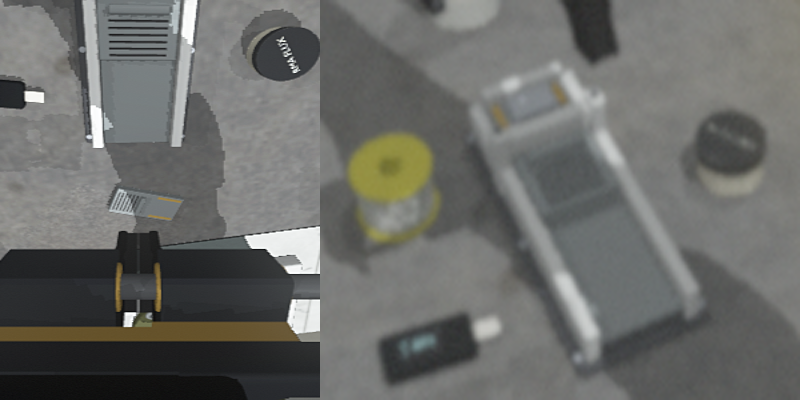

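Run:
```python
from h import *
G=np.array([.6007,.0083]);yaw=-.185;e=np.array([np.cos(yaw),np.sin(yaw)]);n=np.array([-e[1],e[0]])
for f in('w6','scene6','w1'):
    d=dict(np.load(f'pics/{f}.npz')); z=d['range_z']; v,u=np.mgrid[0:400,0:640]
    P=((np.stack([u,v,np.ones_like(u)],-1)@np.linalg.inv(d['K']).T*z[...,None])-d['t'])@d['R']
    x=(P[...,:2]-G)@e;y=(P[...,:2]-G)@n;h=P[...,2]
    m=(z>0)&(abs(y+.003)<.02)&(h<.06)&(h>.012)
    print(f,[(int(a*1000),round(float(np.median(h[k]))*1000 if 0 else float(np.median(h[k])*1000),1)) for a in np.arange(-.176,.062,.004) if (k:=m&(abs(x-a)<.002)).sum()>3])
```

```text
w6 [(-159, 20.0), (-155, 20.8), (-151, 20.7), (-147, 20.8), (-143, 20.8), (-139, 21.0), (-135, 21.0), (-131, 21.0), (-127, 20.6), (-123, 20.8), (-119, 20.9), (-115, 20.8), (-111, 20.8), (-107, 20.7), (-103, 20.8), (-99, 20.8), (-95, 21.0), (-91, 20.9), (-87, 20.7), (-83, 20.9), (-79, 20.9), (-75, 20.8), (-71, 20.9), (-67, 20.8), (-63, 20.8), (-59, 36.8), (-55, 37.1), (-51, 37.2), (-47, 36.9), (-43, 37.1), (-39, 37.2), (-35, 36.9), (-31, 37.1), (-27, 37.2), (-23, 36.8), (-19, 46.5), (-15, 46.6), (-11, 37.0), (-7, 36.6)]
scene6 [(-155, 21.5), (-151, 22.5), (-147, 22.2), (-143, 22.3), (-139, 22.3), (-135, 22.3), (-131, 22.0), (-127, 22.1), (-123, 22.0), (-119, 22.3), (-115, 22.3), (-111, 21.8), (-107, 22.1), (-103, 22.1), (-99, 22.3), (-95, 22.5), (-91, 22.3), (-87, 22.1), (-83, 22.2), (-79, 22.1), (-75, 22.3), (-71, 22.1), (-67, 22.1), (-63, 22.7), (-59, 30.3), (-55, 38.4), (-51, 38.2), (-47, 38.9), (-43, 38.3), (-39, 38.6), (-35, 38.3), (-31, 38.5), (-27, 38.5), (-23, 38.2), (-19, 42.6), (-15, 48.1), (-11, 47.0), (-7, 46.3), (-3, 47.5), (0, 54.2), (4, 54.2), (8, 54.4), (24, 42.2), (28, 42.3), (32, 41.6), (36, 41.7), (40, 42.7), (44, 43.3), (48, 43.4), (52, 44.3), (56, 46.3)]
w1 [(-155, 25.4), (-151, 25.4), (-147, 25.5), (-143, 25.6), (-135, 41.3), (-131, 41.9), (-127, 41.6), (-123, 41.9), (-119, 42.1), (-115, 41.8), (-111, 41.9), (-107, 41.9), (-103, 41.7), (-99, 42.1), (-95, 50.9), (-91, 51.7), (-87, 46.7), (-83, 41.7), (-79, 41.7), (-75, 41.7), (-71, 41.7), (-67, 41.8), (-63, 41.6), (-59, 41.8), (-55, 41.9), (-51, 41.7), (-47, 41.7), (-43, 41.8), (-39, 41.8), (-35, 41.7), (-31, 41.8), (-27, 41.6), (-23, 25.7), (-19, 25.8), (-15, 25.8), (-11, 25.8), (-7, 25.8), (-3, 52.2), (0, 52.8), (4, 52.7), (8, 53.0), (12, 40.3), (16, 39.0), (20, 37.8), (24, 36.6), (28, 35.4), (32, 34.2), (36, 34.3), (40, 33.8), (44, 26.2), (48, 35.5), (52, 44.8), (56, 44.6)]
```

```bash
python3 -c "
from bench import ctrl;print(ctrl.get_state()['time'],ctrl.close_job())"
```

```text
the job is handed in; nothing more can be done
9.375 None
```

The cartridge is fully home in the dock and clamped under the gate bar. I handed the job in at 9.4 s, with the arm clear.

With shut fingertips I pressed the ribbed area down about 8 mm. I kept pressing while sliding the cartridge about 75 mm under the bar and leaf spring, until it stopped against the end stop. Then I lifted straight off and backed away.

**Last checks:**
- **At the stop:** the fingertips stayed put under about 30 N of forward push.
- **Position:** the cartridge's rear edge was about 61 mm short of the gate bar's middle; fully home is 62 mm. The thumb stop was also where it should be, within about 1 mm.
- **Clamped level:** the cartridge top was at 37 mm and the bed at 21 mm, so the bed was about 5 mm down as expected after release. The wrist and scene cameras differ by about 1.5 mm on these heights, which is within calibration.
- **Bystanders:** the jar, spool and USB meter look unmoved in the pictures. I didn't re-measure their positions.

**What didn't go smoothly:**
- **Pressing too hard:** I first pressed the bed onto its stop at about 38 N, and the cartridge wouldn't slide until I eased off.
- **Leaf spring:** the nose caught briefly on the spring's bead and needed a harder push, with the bed again near or on its stop.
- **Tool tilt:** the tool leaned forward to about 16° during the push, but hit nothing.

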